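Sort the rotor hardware after inspection

TASK

The rotor inspection is over: sort the loose hardware on the bench. Stand both hex bolts on their heads in the square tray, put both spacer collars on their ends, side by side, in the round dish, and lay the stepped reference block on its base in the narrow tray, each resting flat on its tray's floor. Set things down rather than dropping them, and leave the black pad and the little jar where they are.

Things in the scene. Friction and masses are not known exactly. Their poses are not given: they have to be found in the camera images.
- bolt_a: one of two identical steel hex bolts, standing on its head with the shank pointing up: hexagonal head 30 mm across flats (35 over corners) and 13 mm high below, round shank 20 mm in diameter and 45 mm long above it, 58 mm tall in all, about 0.2 kg. Loose. Origin: centre of the underside of the head; z along the shank, up when it stands.
- bolt_b: one of two identical steel hex bolts, standing on its head with the shank pointing up: hexagonal head 30 mm across flats (35 over corners) and 13 mm high below, round shank 20 mm in diameter and 45 mm long above it, 58 mm tall in all, about 0.2 kg. Loose. Origin: centre of the underside of the head; z along the shank, up when it stands.
- collar_a: one of two identical steel spacer collars (thick short tubes) standing on an end face: 44 mm outer diameter, 24 mm bore, 40 mm tall, about 0.3 kg. Loose. Origin: centre of the lower end face; z along the bore, up.
- collar_b: one of two identical steel spacer collars (thick short tubes) standing on an end face: 44 mm outer diameter, 24 mm bore, 40 mm tall, about 0.3 kg. Loose. Origin: centre of the lower end face; z along the bore, up.
- step_block: steel reference block shaped as a staircase of three steps: 60 mm long (its x), 25 mm wide (its y), each step 20 mm long, 16 mm high at the -x end, 28 mm in the middle and 40 mm at the +x end; about 0.3 kg, centre of mass 6 mm from the middle towards +x. Loose, lying on its flat base. Origin: centre of the underside; z up.
- square_tray: square grey plastic tray for the bolts: 120 x 120 mm outside, 110 x 110 mm inside, rim 16 mm above the bench, walls 5 mm, floor 5 mm thick. x and y along its sides. Fixed to the bench. Origin: centre of the underside, on the bench top; z up.
- round_dish: round grey plastic dish for the collars: 140 mm outer and 132 mm inner diameter, rim 16 mm above the bench, floor 5 mm thick. Fixed to the bench. Origin: centre of the underside, on the bench top; z up.
- narrow_tray: narrow rectangular grey plastic tray for the step block: 120 mm (its x) x 70 mm (its y) outside, 110 x 60 mm inside, rim 16 mm above the bench, walls 5 mm, floor 5 mm thick. Fixed to the bench. Origin: centre of the underside, on the bench top; z up.
- pad: not to be moved: square black pad 60 x 60 mm, 18 mm high, with a bare metal plate on top. Loose. Origin: centre of the underside; x and y along its sides.
- jar: not to be moved: small round clear jar with a white lid, 42 mm in diameter, 45 mm tall. Loose. Origin: centre of the underside.
There are look-alikes about, which are no part of the job. What is shaped like the collar_b but red is not meant. What is shaped like the narrow_tray but orange is not meant.

How it is judged:
By the outcome, as a careful person would: the job done as asked, in the order asked, and still so for the second after the job is handed in, with the robot touching nothing.
It also fails if it takes over 106 s, if anything falls off the work surface, if the arm or the gripper's body presses on something with over 40 N, if the wrist force passes 120 N, or if a joint passes its speed limit or range.

ROBOT

A 7-joint arm with a two-finger parallel gripper is mounted at the origin on the work surface. World frame = base frame: x ahead of the robot, y to its left, z up, the work surface at z = 0. Lengths are in mm, angles in rad, forces in N, time in s.
With the tool pointing down it reaches from about 400 to 875 mm from the base axis. Payload 4.4 kg.
Tool frame: the origin (TCP) lies midway between the tips of the shut fingers; the grasp point (between the pads) lies 19 mm behind it; x points along the fingers, y is the direction in which the jaws open and shut, and the axes are right-handed (so a half turn about x gives the same grasp; the last joint's range is limited). The gripper opens to 85 mm and grips with 20 to 120 N. Pads are 22 mm wide; open, the fingers measure 114 mm over their backs; the gripper's body (76 mm by 85 mm) begins 54 mm behind the grasp point. The pads swing forward as they close: fully open they stand 13 mm farther back than shut.
Start: joints at [1.037, 0.628, 0.038, 1.517, -0.027, 0.996, -0.02], TCP at [293.129, -580.167, 231.313] pointing down, gripper open.
Joint ranges: [-3.06, 3.06], [-0.37, 2.12], [-1.25, 1.32], [0.18, 2.47], [-1.1, 4.24], [0.23, 1.98], [-2.94, 2.94]. Speed limits (rad/s): [2.57, 2.57, 3.14, 3.14, 3.14, 3.14, 3.14].

INTERFACE

Orientations are given as [roll, pitch, yaw] about the fixed x, y, z axes, in that order (R = Rz(yaw) Ry(pitch) Rx(roll)).
In Python, from cell import ctrl gives the robot as it stands.
- The arm moves only by the tool arm_command, never from a script. Its argument "series" is a list of rows, each a list of 7 numbers: the opening, from 0 (shut) to 1 (fully open), then the shift along the world's x, y, z in cm, then the turn, a rotation vector about the world's x, y, z in degrees. In form: [[claw, x, y, z, rx, ry, rz], ...]. A call has 1 to 20 rows; each row shifts and turns the commanded pose from where the row before left it; what a row does not reach is not made up. A row lasts 1/12 s, in which the tool goes at most 41.7 mm and 7.16 degrees, less where a joint would pass 70% of its speed; a pose out of reach is approached as far as the arm can. A call with a gripper value outside its range is refused whole. The fingers move at their own pace and stop on an object; the grip force is fixed at half the most. Time passes only in rows, so rows that do not move let the fingers close. It gives the time, the measured TCP pose, the force and the opening at its end, in the units of the state.
- ctrl.read_state(): the state, without advancing time (a new reading comes with each control period).
- ctrl.get_image(name): name is "side" or "top" or "wrist"; returns the picture (384x512x3 uint8, blue, green, red); there is no depth.
- ctrl.calibration(name): a dict with "fovy" (degrees; the focal length in pixels is half the picture's height over the tangent of half this angle, whatever the lens; pixels are square), "cx", "cy" (the principal point, pixels), "cam_to_world" (4x4, takes a point from camera to world coordinates); the wrist camera has in their place "T_tool_cam" (4x4, takes a point from camera to tool coordinates, whose origin is the TCP and whose axes are the tool frame's). Camera axes: x right, y up, looking along -z (the intrinsics and any distortion apply to the point x, -y, -z); pixel columns grow to the right and rows downward; lengths in mm; the calibration is good to about 2 mm. The wrist camera is an equidistant fisheye: a pixel r from the principal point sees the ray r / f radians off the axis. A picture is of the moment at which its call begins: read the wrist's pose just before it. calibration takes no time and is no camera call.
- ctrl.finish_job(): hands the job in, once; it reports no verdict.
Trained networks look in the newest picture that a camera, given by its name, has taken for a name from the list of things; names that differ only in an ending like _2 or _b are one class to them, and where a whole thing is asked for, a point or a joint stands for the part that bears it (a point fixed in the world has none). Each returns a list of dicts, best first, with "conf" (0 to 1); they miss things now and then, are a little off and sometimes report something else, mostly with a low value. They report only what shows in the picture. A call takes as long as a camera call. They do not tell look-alikes from the thing itself.
- ctrl.spot_in(label, camera): "centre" ([x, y, z] in mm, in world coordinates, good to about 4 mm: the middle of the surface that is visible of it).
The state is a dict: "clock": time; "qpos": joint angles; "qd": joint speeds; "tau": joint torques, N m; "eef_pos": TCP position; "tool_rot": TCP orientation; "force": force on the tool from outside, world axes, zero at the start; "torque": the same for the moment, N m; "width": finger opening in mm.
Only numpy, scipy, OpenCV 4.12 (cv2) and the standard library are available. Lean on these libraries where they do the work, as an engineer would, in place of code of your own. Each camera call takes 0.05 s, during which the arm holds its last target.

## Working session

There is one attempt and no reset: what is moved stays moved. The work goes in short steps, Python scripts to look and compute and a tool call to move; the robot and the scene stay as the last step left them, time stands still between calls to the robot, and variables do not carry over. Pictures are saved under pics/ and viewed, and the job is handed in when it is done.

Besides the shell and the picture viewer there is one more tool, called after ">>>" as a command line: name --pt "numbers of a row" for each row, then --argument value for the rest. arm_command: Moves the arm, as the interface text tells. Its arguments: {"type":"object","properties":{"series":{"type":"array"}},"required":["series"]}

```bash
ls; mkdir -p pics
python3 - <<'E'
from cell import ctrl
import cv2, json
s=ctrl.read_state(); print(s)
for n in ("side","top","wrist"):
    im=ctrl.get_image(n); cv2.imwrite(f"pics/{n}0.png",im)
    print(n,ctrl.calibration(n))
E
```

```text
pics
{'clock': 0.0, 'qpos': array([ 1.03721208,  0.62934209,  0.03844664,  1.51836305, -0.02702046,
        0.99630115, -0.01999533]), 'qd': array([ 0.00045188, -0.00061636, -0.00058052, -0.00087413,  0.00143714,
        0.00148782,  0.00085616]), 'tau': array([-5.60856893e-05, -5.63400471e+01,  1.22657586e+00, -1.93445581e+01,
        1.11366645e-02,  1.04343405e-02,  3.00363531e-06]), 'eef_pos': array([ 292.83911154, -579.5993773 ,  230.39337056]), 'tool_rot': array([-1.56532902,  1.56890066,  2.04403773]), 'force': array([0.18511683, 0.0025533 , 0.18636976]), 'torque': array([-0.02184433,  0.04455475,  0.01149277]), 'width': 85.70421828001615}
side {'fovy': 50.23236263184136, 'cx': 258.5523433349673, 'cy': 196.30536183582387, 'cam_to_world': array([[-7.22857868e-01,  3.54225636e-01, -5.93296470e-01,
        -1.28151161e+02],
       [-6.90673491e-01, -3.44125286e-01,  6.36040814e-01,
         7.17782252e+02],
       [ 2.11336446e-02,  8.69541251e-01,  4.93407927e-01,
         5.79099056e+02],
       [ 0.00000000e+00,  0.00000000e+00,  0.00000000e+00,
         1.00000000e+00]])}
top
[... 178 characters left out ...]
],
       [-9.99567523e-01, -2.89215333e-02,  5.32094632e-03,
         5.46346094e+01],
       [-8.86369970e-04,  2.10490893e-01,  9.77595416e-01,
         1.09805671e+03],
       [ 0.00000000e+00,  0.00000000e+00,  0.00000000e+00,
         1.00000000e+00]])}
wrist {'fovy': 65.70646984690485, 'cx': 252.3521181124186, 'cy': 191.13916690825928, 'T_tool_cam': array([[ 2.59647437e-04,  3.06716700e-01, -9.51800819e-01,
        -1.42079830e+02],
       [ 9.99999918e-01, -3.76845124e-04,  1.51358057e-04,
         8.60696232e-01],
       [-3.12257454e-04, -9.51800779e-01, -3.06716773e-01,
        -7.67679443e+01],
       [ 0.00000000e+00,  0.00000000e+00,  0.00000000e+00,
         1.00000000e+00]])}
```

View pics/top0.png

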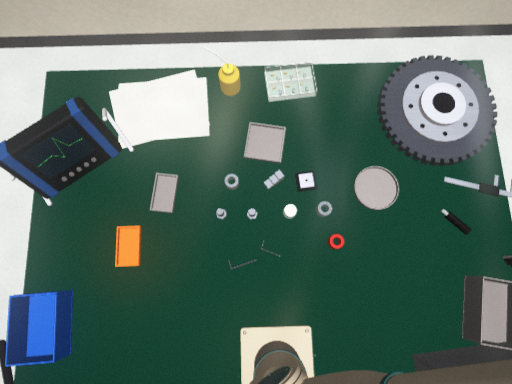

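View pics/side0.png

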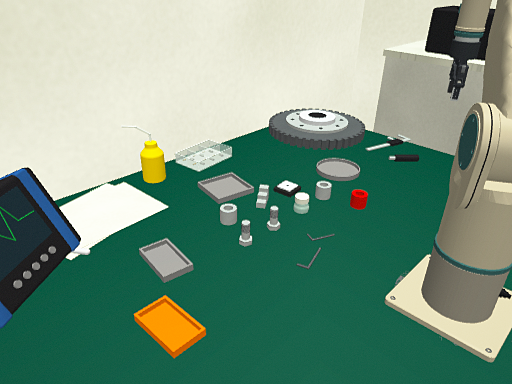

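View pics/wrist0.png

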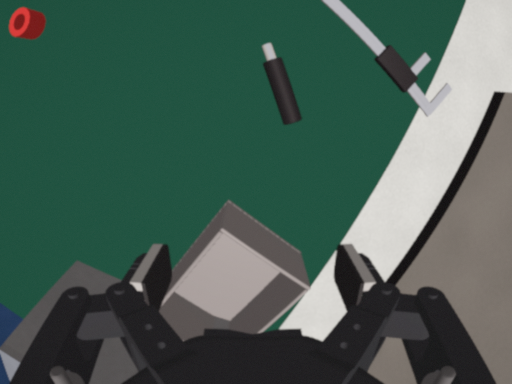

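Run:
```python
from cell import ctrl
import numpy as np
for n in ("bolt_a","collar_a","step_block","square_tray","round_dish","narrow_tray","pad","jar"):
    for c in ("top","side"):
        for d in ctrl.spot_in(n,c): print(n,c,np.round(d["centre"]),round(d["conf"],2))
```

```text
bolt_a top [432. 152.  33.] 0.54
bolt_a top [434.  58.  31.] 0.52
bolt_a side [428.  70.  26.] 0.66
bolt_a side [431. 164.  22.] 0.62
collar_a top [ 441. -158.   36.] 0.74
collar_a top [530. 119.  39.] 0.68
collar_a top [ 344. -189.   39.] 0.58
collar_a side [527. 126.  27.] 0.73
collar_a side [ 432. -151.   28.] 0.5
step_block top [537. -14.  31.] 0.62
step_block side [532.  -8.  21.] 0.73
square_tray top [663.  15.   3.] 0.65
square_tray side [666.  13.   6.] 0.77
round_dish top [ 511. -332.    5.] 0.91
round_dish top [666.  12.   5.] 0.72
round_dish side [ 505. -338.    6.] 0.57
narrow_tray top [348. 442.   7.] 0.73
narrow_tray top [511. 333.   6.] 0.67
narrow_tray side [505. 333.   5.] 0.97
narrow_tray side [345. 438.   6.] 0.94
pad top [ 538. -113.   22.] 0.64
pad top [535. 122.  42.] 0.41
pad side [ 525. -100.   11.] 0.63
jar top [433. -58.  45.] 0.72
jar side [503. 334.   6.] 0.58
jar side [428. -45.  26.] 0.53
```

The top view shows bolts at (221,213) and (252,213), and grey collars at (232,181) and (325,208). It also has the step block at (274,179), pad at (306,180), jar at (290,211), square tray (265,142), dish (376,187) and narrow grey tray (164,193).

Look-alikes are the red collar at (337,241) and the orange tray at (128,245). Other things that could be mistaken are the jar's round lid for a collar, and the two grey bins. I'll choose by colour and check in a close crop.

```bash
cat > h.py <<'E'
from cell import ctrl
import numpy as np, cv2
from scipy.spatial.transform import Rotation as R
def foc(c): return 192/np.tan(np.radians(c["fovy"]/2))
def ray(cam,u,v,s=None):
    c=ctrl.calibration(cam); f=foc(c)
    x=(u-c["cx"])/f; y=(v-c["cy"])/f
    if cam=="wrist":
        th=np.hypot(x,y); k=np.sin(th)/th if th>1e-9 else 1
        d=np.array([x*k,-y*k,-np.cos(th)])
        T=toolT(s)@c["T_tool_cam"]
    else:
        d=np.array([x,-y,-1.]); T=c["cam_to_world"]
    return T[:3,3],T[:3,:3]@d
def toolT(s):
    T=np.eye(4); T[:3,:3]=R.from_euler("xyz",s["tool_rot"]).as_matrix(); T[:3,3]=s["eef_pos"]; return T
def hit(cam,u,v,z,s=None):
    o,d=ray(cam,u,v,s); return (o+d*(z-o[2])/d[2])
def proj(cam,P,s=None):
    c=ctrl.calibration(cam); f=foc(c)
    T=c["cam_to_world"] if cam!="wrist" else toolT(s)@c["T_tool_cam"]
    p=np.linalg.inv(T)@np.r_[P,1]; x,y,z=p[0],-p[1],-p[2]
    if cam=="wrist":
        r=np.hypot(x,y); th=np.arctan2(r,z); return np.array([c["cx"]+f*th*x/r,c["cy"]+f*th*y/r])
    return np.array([c["cx"]+f*x/z,c["cy"]+f*y/z])
E
python3 - <<'E'
from h import *
im=cv2.imread("pics/top0.png")[115:260,140:410]
im=cv2.resize(im,None,fx=2.96,fy=2.96,interpolation=cv2.INTER_CUBIC); cv2.imwrite("pics/topc.png",im)
im=cv2.imread("pics/side0.png")[150:280,130:380]
im=cv2.resize(im,None,fx=3.2,fy=3.2,interpolation=cv2.INTER_CUBIC); cv2.imwrite("pics/sidec.png",im)
s=ctrl.read_state(); print(np.round(toolT(s),3))
E
```

```text
[[ 0.00000e+00  4.51000e-01 -8.93000e-01  2.93142e+02]
 [ 0.00000e+00 -8.93000e-01 -4.51000e-01 -5.80156e+02]
 [-1.00000e+00  0.00000e+00 -0.00000e+00  2.31320e+02]
 [ 0.00000e+00  0.00000e+00  0.00000e+00  1.00000e+00]]
```

View pics/topc.png

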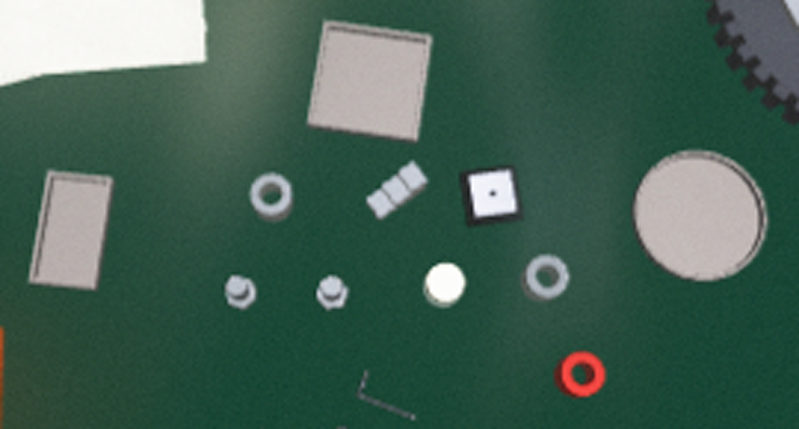

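View pics/sidec.png

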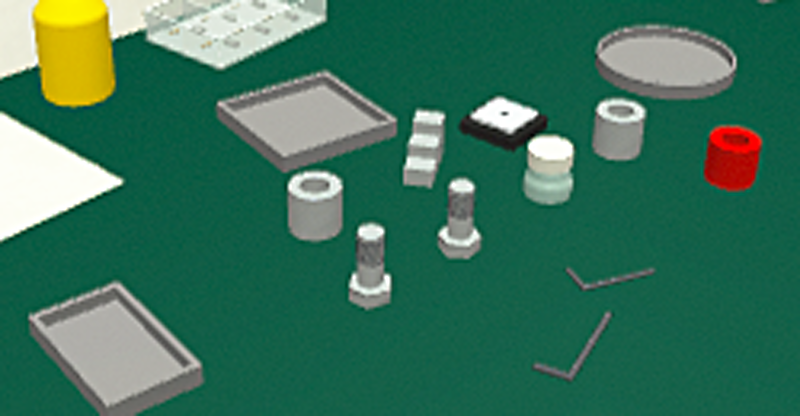

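Both crops agree with the description: steel bolts, grey collars, and the step block with its high end towards +x/−y. The red collar and orange tray are the excluded ones. The pad may be a magnet, so I'll keep steel away from it. First I'll move the wrist camera over the parts for finer measurement.

>>> arm_command --pt "0.7 1 3.3 0 0 0 3.16" --pt "0.7 1 3.3 0 0 0 3.16" --pt "0.7 1 3.3 0 0 0 3.16" --pt "0.7 1 3.3 0 0 0 3.16" --pt "0.7 1 3.3 0 0 0 3.16" --pt "0.7 1 3.3 0 0 0 3.16" --pt "0.7 1 3.3 0 0 0 3.16" --pt "0.7 1 3.3 0 0 0 3.16" --pt "0.7 1 3.3 0 0 0 3.16" --pt "0.7 1 3.3 0 0 0 3.16" --pt "0.7 1 3.3 0 0 0 3.16" --pt "0.7 1 3.3 0 0 0 3.16" --pt "0.7 1 3.3 0 0 0 3.16" --pt "0.7 1 3.3 0 0 0 3.16" --pt "0.7 1 3.3 0 0 0 3.16" --pt "0.7 1 3.3 0 0 0 3.16" --pt "0.7 1 3.3 0 0 0 3.16" --pt "0.7 1 3.3 0 0 0 3.16" --pt "0.7 1 3.3 0 0 0 3.16" --pt "0.7 0 0 0 0 0 3.16"

```text
clock: 2.62
eef_pos: [485.4, 55.3, 232.1]
tool_rot: [2.495, 1.564, 0.937]
force: [-0.6, 0.0, 0.8]
width: 59.7
```

>>> arm_command --pt "0.7 0 0 0 0 0 0" --pt "0.7 0 0 0 0 0 0"

```text
clock: 2.78
eef_pos: [482.9, 46.3, 231.2]
tool_rot: [-0.716, 1.57, -2.289]
force: [0.2, -0.1, -0.8]
width: 59.9
```

Run:
```python
from h import *
import pickle
s=ctrl.read_state(); im=ctrl.get_image("wrist"); cv2.imwrite("pics/w1.png",im); pickle.dump(s,open("w1.pkl","wb"))
print(s["clock"],s["eef_pos"],np.round(toolT(s),3)[:3,:3].tolist(),s["width"],s["qpos"],s["force"])
cv2.imwrite("pics/w1b.png",cv2.resize(im,None,fx=1.56,fy=1.56,interpolation=cv2.INTER_CUBIC))
for n in ("bolt_a","collar_a","step_block","square_tray","pad","jar"):
    for d in ctrl.spot_in(n,"wrist"): print(n,np.round(d["centre"]),round(d["conf"],2))
```

```text
2.7833 [482.85452176  46.282345   231.20444748] [[-0.001, 1.0, -0.002], [-0.001, -0.002, -1.0], [-1.0, -0.001, 0.001]] 59.92887719055596 [ 0.09133838  0.41083677 -0.33841779  1.95777351  0.18604181  0.80337717
 -0.35238533] [ 0.22682582 -0.06117309 -0.8180067 ]
bolt_a [438. 149.  55.] 0.71
collar_a [533. 118.  40.] 0.64
collar_a [ 446. -146.   29.] 0.62
step_block [539.  -9.  29.] 0.81
square_tray [662.  13.   9.] 0.79
pad [ 534. -109.   19.] 0.58
pad [536. -10.  27.] 0.31
jar [440. -47.  48.] 0.78
```

View pics/w1b.png

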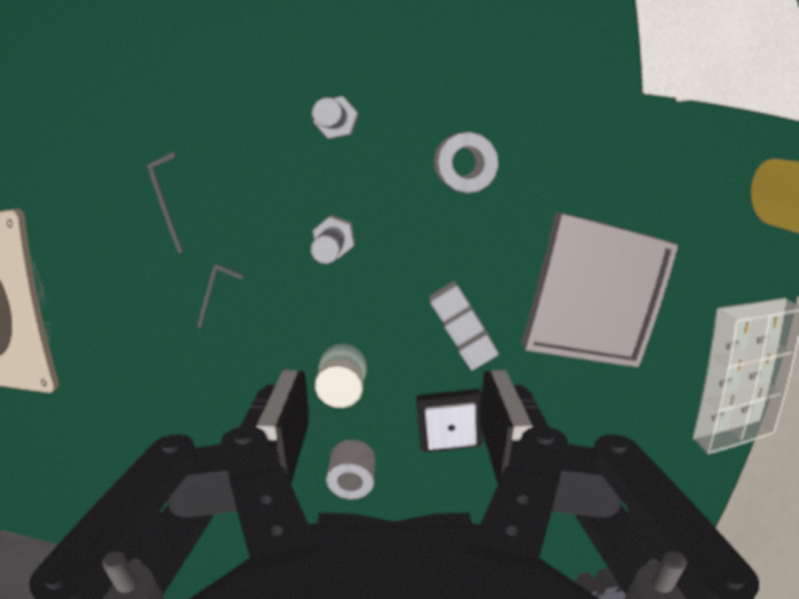

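The wrist view (×1.56) shows:
- Bolt shank tops at (327,112) and (326,248).
- Collars at (468,162) and, lower down, (350,480).
- Step block from (442,290), low end, to (486,361), high end.
- Square tray corners at about (560,214), (677,245), (638,366) and (526,349).

I'll overlay the models to refine these.

```bash
cat > m.py <<'E'
from h import *
import pickle
s=pickle.load(open("w1.pkl","rb"))
k=1.56
def H(U,V,z): return hit("wrist",(U+.5)/k-.5,(V+.5)/k-.5,z,s)[:2]
print("bolt1",H(327,112,58),"bolt2",H(326,248,58))
print("colA",H(468,162,40),"colB",H(350,481,40),"jar",H(339,386,45))
a=[H(429,297,16),H(456,282,16),H(473,369,40),H(498,353,40)]
lo=(a[0]+a[1])/2; hi=(a[2]+a[3])/2
print("block",lo,hi,(lo+hi)/2,np.linalg.norm(hi-lo),np.degrees(np.arctan2(*(hi-lo)[::-1])),np.linalg.norm(a[0]-a[1]))
q=[H(560,214,16),H(677,245,16),H(638,366,16),H(526,349,16)]
print("sq",np.mean(q,0),[np.linalg.norm(q[i]-q[i-1]) for i in range(4)],np.degrees(np.arctan2(*((q[1]-q[0]+q[2]-q[3])[::-1]))))
print("pad",np.mean([H(417,395,18),H(422,452,18)],0))
E
cat > ov.py <<'E'
from m import *
im=cv2.imread("pics/w1b.png")
def P(p): u=proj("wrist",p,s); return tuple(int(round(x)) for x in ((u+.5)*k-.5))
def circ(c,r,z,col): cv2.polylines(im,[np.array([P([c[0]+r*np.cos(t),c[1]+r*np.sin(t),z]) for t in np.linspace(0,6.28,40)])],True,col,1)
b1=H(327,112,58);b2=H(326,248,58);ca=H(468,162,40);cb=H(350,481,40)
for b in (b1,b2): circ(b,10,58,(0,0,255)); circ(b,17.5,0,(0,255,0))
for b in (ca,cb): circ(b,22,40,(0,0,255)); circ(b,22,0,(0,255,0)); circ(b,12,40,(255,0,0))
def box(c,ang,x0,x1,y0,y1,z,col):
    M=R.from_euler("z",ang,degrees=True).as_matrix()[:2,:2]
    cv2.polylines(im,[np.array([P(np.r_[c+M@np.array(v),z]) for v in ((x0,y0),(x1,y0),(x1,y1),(x0,y1))])],True,col,1)
bc=(lo+hi)/2;ba=np.degrees(np.arctan2(*(hi-lo)[::-1]))
for i,h in enumerate((16,28,40)): box(bc,ba,-30+20*i,-10+20*i,-12.5,12.5,h,(0,0,255))
box(bc,ba,-30,30,-12.5,12.5,0,(0,255,0))
sc=np.mean(q,0);sa=np.degrees(np.arctan2(*((q[1]-q[0]+q[2]-q[3])[::-1])))
box(sc,sa,-60,60,-60,60,16,(0,0,255))
cv2.imwrite("pics/ov1.png",im)
E
python3 ov.py
```

```text
bolt1 [436.88481492 152.68440991] bolt2 [434.13455247  58.66480004]
colA [534.46850156 118.13570949] colB [ 440.66452206 -161.28087317] jar [437.07789037 -56.69433496]
block [520.64180985  15.5988591 ] [555.13062617 -37.25410941] [537.88621801 -10.82762515] 63.11033775527802 -56.87383782583871 25.02780872526041
sq [664.74817644   9.91021594] [np.float64(119.12737221332117), np.float64(121.11800786092041), np.float64(119.54468883653706), np.float64(119.37516070407094)] -10.292077104066223
pad [ 504.61511578 -111.75990485]
```

View pics/ov1.png

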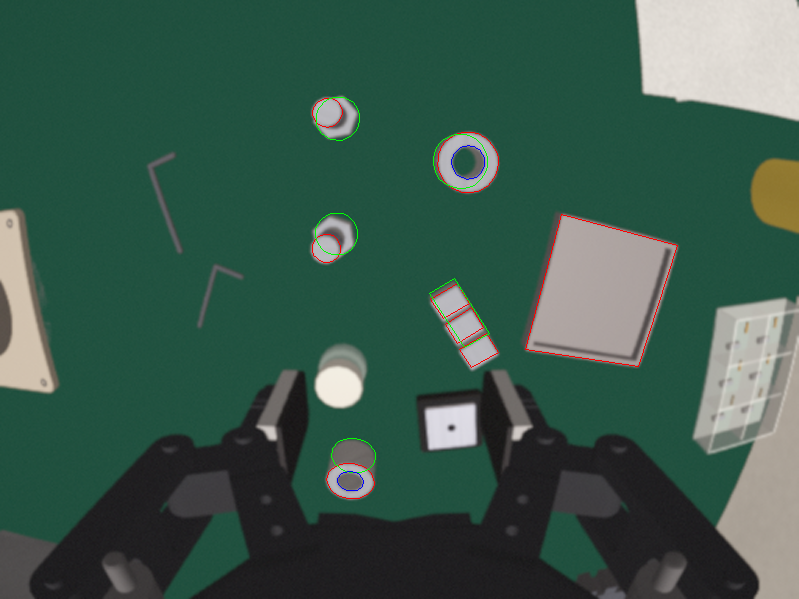

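The overlay matches closely. I'll take the first bolt, the one at (437,153).

>>> arm_command --pt "0.6 -1.16 2.65 -3 0 0 0" --pt "0.6 -1.16 2.65 -3 0 0 0" --pt "0.6 -1.15 2.65 -3 0 0 0" --pt "0.6 -1.15 2.65 -3 0 0 0" --pt "0.6 0 0 -3 0 0 0" --pt "0.6 0 0 -3 0 0 0" --pt "0.6 0 0 -2 0 0 0" --pt "0.6 0 0 -1.1 0 0 0" --pt "0.6 0 0 0 0 0 0" --pt "0.6 0 0 0 0 0 0" --pt "0.6 0 0 0 0 0 0"

```text
clock: 4.05
eef_pos: [437.5, 152.9, 21.0]
tool_rot: [2.031, 1.57, 0.46]
force: [0.1, -0.2, 0.9]
width: 51.7
```

Run:
```python
from h import *
s=ctrl.read_state(); im=ctrl.get_image("wrist"); print(s["clock"],s["eef_pos"],s["width"],s["force"])
cv2.imwrite("pics/w2.png",im)
```

```text
4.05 [437.53409915 152.87440987  20.99544617] 51.74352233710991 [ 0.1386206  -0.19156135  0.87373712]
```

View pics/w2.png

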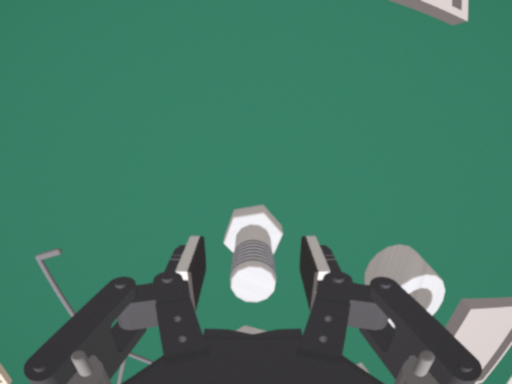

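The bolt (head at (253,231), shank top at (253,283)) is centred between the jaws. Closing and lifting.

>>> arm_command --pt "0.15 0 0 0 0 0 0" --pt "0.15 0 0 0 0 0 0" --pt "0.15 0 0 0 0 0 0" --pt "0.15 0 0 0 0 0 0" --pt "0.15 0 0 0 0 0 0" --pt "0.15 0 0 0 0 0 0" --pt "0.15 0 0 0 0 0 0" --pt "0.15 0 0 0 0 0 0" --pt "0.15 0 0 1 0 0 0" --pt "0.15 0 0 2 0 0 0" --pt "0.15 0 0 2 0 0 0" --pt "0.15 0 0 3 0 0 0"

```text
clock: 5.1
eef_pos: [435.6, 152.2, 100.1]
tool_rot: [-1.174, 1.567, -2.744]
force: [0.0, 0.7, -2.8]
width: 18.8
```

Run:
```python
from h import *
s=ctrl.read_state(); im=ctrl.get_image("wrist"); print(s["clock"],s["eef_pos"],s["width"],s["force"])
cv2.imwrite("pics/w3.png",im)
```

```text
5.1 [435.57351519 152.21964579 100.10292059] 18.819381461435725 [ 0.02988869  0.74505939 -2.75326931]
```

View pics/w3.png

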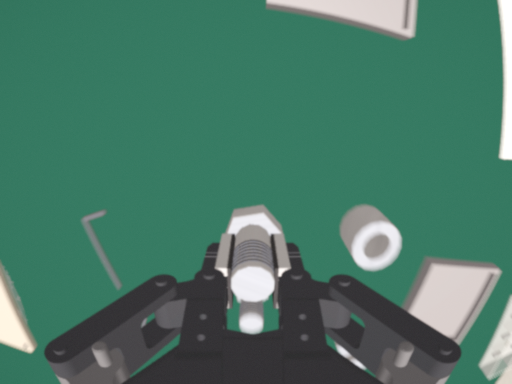

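The bolt is held (18.8 mm opening, and the weight shows on the force). Carrying it to the square tray.

>>> arm_command --pt "0.15 0 0 2 0 0 0" --pt "0.15 3.3 -1.68 0 0 0 0" --pt "0.15 3.3 -1.68 0 0 0 0" --pt "0.15 3.3 -1.68 0 0 0 0" --pt "0.15 3.3 -1.68 0 0 0 0" --pt "0.15 3.3 -1.68 0 0 0 0" --pt "0.15 3.3 -1.68 0 0 0 0" --pt "0.15 3.3 -1.68 0 0 0 0" --pt "0.15 0 0 -2 0 0 0" --pt "0.15 0 0 -2 0 0 0" --pt "0.15 0 0 -2 0 0 0" --pt "0.15 0 0 -1.2 0 0 0" --pt "0.15 0 0 0 0 0 0" --pt "0.15 0 0 0 0 0 0" --pt "0.15 0 0 0 0 0 0"

```text
clock: 6.4
eef_pos: [668.7, 35.5, 49.4]
tool_rot: [1.74, 1.569, 0.169]
force: [0.3, 0.2, -1.5]
width: 18.7
```

Run:
```python
from h import *
for i in range(3):
    s=ctrl.read_state(); im=ctrl.get_image("wrist"); print(s["clock"],s["eef_pos"],s["width"],s["force"])
cv2.imwrite("pics/w4.png",im)
```

```text
6.4 [668.74212263  35.52920888  49.4440021 ] 18.66818948049822 [ 0.2554092   0.20699398 -1.53601848]
6.45 [669.00062782  35.53760082  49.79997178] 18.375410034743094 [ 1.64753054 -0.69827355 -1.09924551]
6.5 [669.00322074  35.46982733  49.88781578] 18.50368914220851 [-0.01710097  0.31244019 -1.75002786]
```

View pics/w4.png

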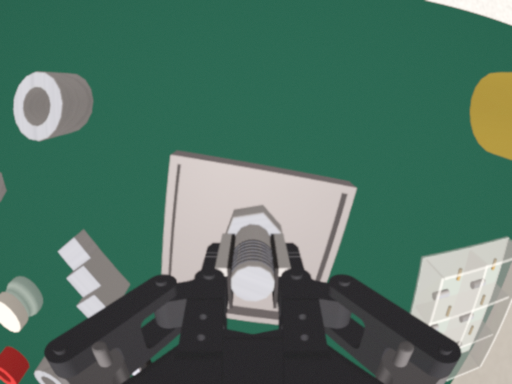

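The bolt hangs inside the tray over its +y half, with its head at (255,225). Lowering it.

>>> arm_command --pt "0.15 0 0 -1 0 0 0" --pt "0.15 0 0 -0.8 0 0 0" --pt "0.15 0 0 -0.3 0 0 0" --pt "0.15 0 0 0 0 0 0" --pt "0.15 0 0 0 0 0 0"

```text
clock: 6.97
eef_pos: [667.6, 35.2, 26.7]
tool_rot: [-1.525, 1.57, -3.095]
force: [0.3, 0.8, -2.0]
width: 18.6
```

>>> arm_command --pt "0.15 0 0 -0.1 0 0 0" --pt "0.15 0 0 0 0 0 0"

```text
clock: 7.13
eef_pos: [667.8, 35.2, 26.3]
tool_rot: [-1.501, 1.571, -3.071]
force: [-1.6, -0.5, 0.5]
width: 18.5
```

>>> arm_command --pt "0.15 0 0 -0.1 0 0 0" --pt "0.15 0 0 0 0 0 0"

```text
clock: 7.3
eef_pos: [667.9, 35.2, 26.3]
tool_rot: [-0.038, 1.571, -1.609]
force: [-1.1, 0.2, 7.2]
width: 18.6
```

Contact: the force went from −2.0 to +7.2 N at the expected height. Releasing.

>>> arm_command --pt "0.55 0 0 0 0 0 0" --pt "0.55 0 0 0 0 0 0" --pt "0.55 0 0 0 0 0 0" --pt "0.55 0 0 0 0 0 0" --pt "0.55 0 0 0 0 0 0" --pt "0.55 0 0 0 0 0 0" --pt "0.55 0 0 1 0 0 0" --pt "0.55 0 0 3 0 0 0" --pt "0.55 0 0 3 0 0 0" --pt "0.55 0 0 3 0 0 0" --pt "0.55 0 0 0 0 0 0"

```text
clock: 8.22
eef_pos: [672.3, 36.2, 132.7]
tool_rot: [1.713, 1.559, 0.142]
force: [1.6, 0.8, 1.4]
width: 46.8
```

Run:
```python
from h import *
s=ctrl.read_state(); im=ctrl.get_image("wrist"); print(s["clock"],s["eef_pos"],s["width"],s["force"])
cv2.imwrite("pics/w5.png",im)
```

```text
8.2167 [672.31588019  36.2044309  132.68671928] 46.79354313332423 [1.60087507 0.84596303 1.40708951]
```

View pics/w5.png

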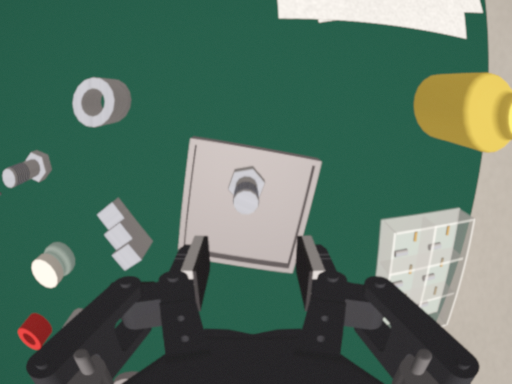

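Bolt 1 stands in the tray (head (247,183)). Next is bolt 2 at (434,59).

>>> arm_command --pt "0.55 -3.34 0.34 0 0 0 0" --pt "0.55 -3.34 0.34 0 0 0 0" --pt "0.55 -3.34 0.34 0 0 0 0" --pt "0.55 -3.34 0.34 0 0 0 0" --pt "0.55 -3.34 0.34 0 0 0 0" --pt "0.55 -3.34 0.34 0 0 0 0" --pt "0.55 -3.34 0.34 0 0 0 0" --pt "0.55 0 0 -3 0 0 0" --pt "0.55 0 0 0 0 0 0" --pt "0.55 0 0 0 0 0 0"

```text
clock: 9.1
eef_pos: [433.7, 59.0, 94.8]
tool_rot: [-1.307, 1.569, -2.877]
force: [0.7, 0.2, 0.1]
width: 46.7
```

Run:
```python
from h import *
s=ctrl.read_state(); im=ctrl.get_image("wrist"); print(s["clock"],s["eef_pos"],s["width"],s["force"])
for z in (58,):print(proj("wrist",[s["eef_pos"][0],s["eef_pos"][1],z],s),proj("wrist",[s["eef_pos"][0],s["eef_pos"][1],13],s))
cv2.imwrite("pics/w6.png",im)
```

```text
9.1 [433.72054722  59.01050526  94.84199203] 46.70472946307626 [0.66769204 0.15232822 0.14088006]
[254.4182639  219.34926891] [254.15231941 196.95254432]
```

View pics/w6.png

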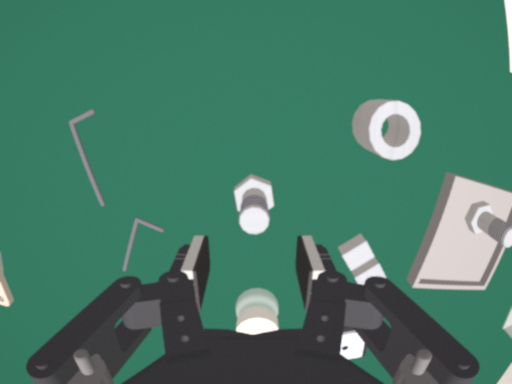

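The bolt top at (254,219) is exactly where predicted. Descending, closing and lifting.

>>> arm_command --pt "0.55 0 0 -3 0 0 0" --pt "0.55 0 0 -2.5 0 0 0" --pt "0.55 0 0 -1.5 0 0 0" --pt "0.55 0 0 -0.5 0 0 0" --pt "0.55 0 0 0 0 0 0" --pt "0.15 0 0 0 0 0 0" --pt "0.15 0 0 0 0 0 0" --pt "0.15 0 0 0 0 0 0" --pt "0.15 0 0 0 0 0 0" --pt "0.15 0 0 0 0 0 0" --pt "0.15 0 0 0 0 0 0" --pt "0.15 0 0 0 0 0 0"

```text
clock: 10.15
eef_pos: [435.1, 58.7, 23.9]
tool_rot: [1.082, 1.569, -0.489]
force: [0.8, -0.8, 6.7]
width: 18.2
```

>>> arm_command --pt "0.15 0 0 1 0 0 0" --pt "0.15 0 0 3 0 0 0" --pt "0.15 0 0 3 0 0 0" --pt "0.15 0 0 3 0 0 0" --pt "0.15 0 0 0 0 0 0" --pt "0.15 0 0 0 0 0 0"

```text
clock: 10.65
eef_pos: [434.8, 58.5, 124.2]
tool_rot: [1.338, 1.568, -0.234]
force: [0.6, 0.4, -1.6]
width: 18.4
```

Run:
```python
from h import *
s=ctrl.read_state(); im=ctrl.get_image("wrist"); print(s["clock"],s["eef_pos"],s["width"],s["force"])
cv2.imwrite("pics/w7.png",im)
im=ctrl.get_image("side"); cv2.imwrite("pics/s7.png",cv2.resize(im[120:300,120:400],None,fx=2.8,fy=2.8))
```

```text
10.65 [434.79484381  58.54828876 124.19754465] 18.3819615929578 [ 0.6216059   0.39407924 -1.63584486]
```

View pics/w7.png

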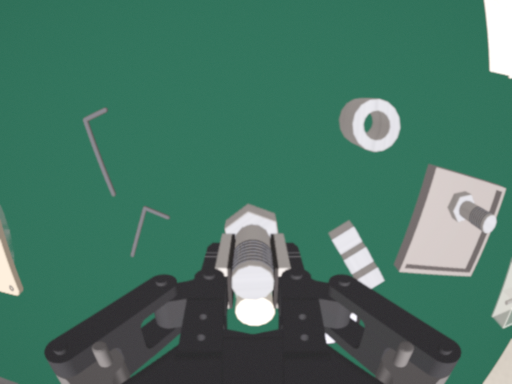

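View pics/s7.png

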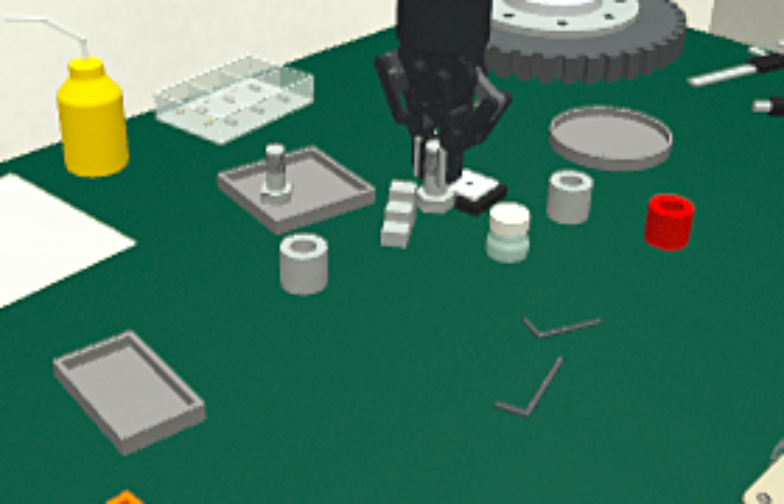

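The bolt hangs upright in the grip. It was gripped about 3 mm higher, so I expect floor contact at TCP z≈29.

>>> arm_command --pt "0.15 3.75 -1.22 0 0 0 0" --pt "0.15 3.75 -1.22 0 0 0 0" --pt "0.15 3.75 -1.22 0 0 0 0" --pt "0.15 3.75 -1.22 0 0 0 0" --pt "0.15 3.75 -1.22 0 0 0 0" --pt "0.15 3.75 -1.22 0 0 0 0" --pt "0.15 0 0 -3 0 0 0" --pt "0.15 0 0 -3 0 0 0" --pt "0.15 0 0 -2 0 0 0" --pt "0.15 0 0 -0.5 0 0 0" --pt "0.15 0 0 0 0 0 0" --pt "0.15 0 0 0 0 0 0"

```text
clock: 11.75
eef_pos: [658.8, -13.9, 37.6]
tool_rot: [-0.986, 1.569, -2.555]
force: [0.1, -0.6, -1.1]
width: 18.4
```

Run:
```python
from h import *
for i in range(2):
    s=ctrl.read_state(); im=ctrl.get_image("wrist"); print(s["clock"],s["eef_pos"],s["width"],s["force"])
cv2.imwrite("pics/w8.png",im)
```

```text
11.75 [658.77916039 -13.92846304  37.57581128] 18.4011140385125 [ 0.07185171 -0.56122334 -1.110506  ]
11.8 [659.63478968 -13.93870766  38.7485859 ] 18.638027677651877 [ 0.54598575 -0.08646208 -2.25025882]
```

View pics/w8.png

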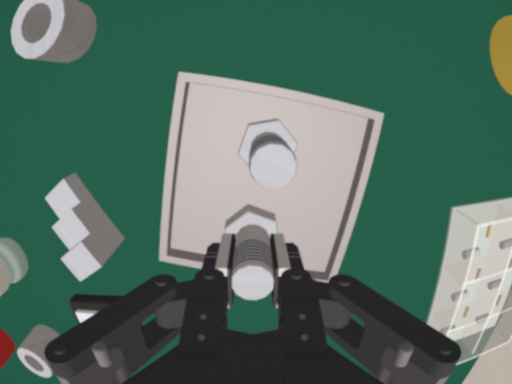

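>>> arm_command --pt "0.15 0 0 -0.5 0 0 0" --pt "0.15 0 0 -0.3 0 0 0" --pt "0.15 0 0 0 0 0 0" --pt "0.15 0 0 0 0 0 0"

```text
clock: 12.18
eef_pos: [658.9, -14.8, 30.2]
tool_rot: [-0.368, 1.569, -1.939]
force: [0.4, -0.7, -2.1]
width: 18.6
```

>>> arm_command --pt "0.15 0 0 -0.1 0 0 0" --pt "0.15 0 0 0 0 0 0"

```text
clock: 12.35
eef_pos: [659.0, -14.6, 29.1]
tool_rot: [-0.358, 1.57, -1.929]
force: [0.1, -0.3, -1.3]
width: 18.6
```

>>> arm_command --pt "0.15 0 0 -0.1 0 0 0" --pt "0.15 0 0 0 0 0 0"

```text
clock: 12.52
eef_pos: [659.1, -14.6, 29.0]
tool_rot: [-0.205, 1.569, -1.776]
force: [-1.3, -1.0, 3.5]
width: 18.3
```

Contact at z≈29 as expected. Releasing and rising.

>>> arm_command --pt "0.55 0 0 0 0 0 0" --pt "0.55 0 0 0 0 0 0" --pt "0.55 0 0 0 0 0 0" --pt "0.55 0 0 0 0 0 0" --pt "0.55 0 0 0 0 0 0" --pt "0.55 0 0 0 0 0 0" --pt "0.55 0 0 1 0 0 0" --pt "0.55 0 0 3 0 0 0" --pt "0.55 0 0 3 0 0 0" --pt "0.55 0 0 3 0 0 0" --pt "0.8 0 0 0 0 0 0" --pt "0.8 0 0 0 0 0 0"

```text
clock: 13.52
eef_pos: [660.6, -14.3, 131.1]
tool_rot: [1.376, 1.566, -0.195]
force: [-0.4, 0.2, 0.7]
width: 68.1
```

Run:
```python
from h import *
import pickle
s=ctrl.read_state(); im=ctrl.get_image("wrist"); print(s["clock"],s["eef_pos"],s["width"],s["force"])
pickle.dump(s,open("w9.pkl","wb"))
cv2.imwrite("pics/w9.png",im)
```

```text
13.5167 [660.62471144 -14.25682359 131.09321087] 68.12018729036353 [-0.39066612  0.16057558  0.74475692]
```

View pics/w9.png

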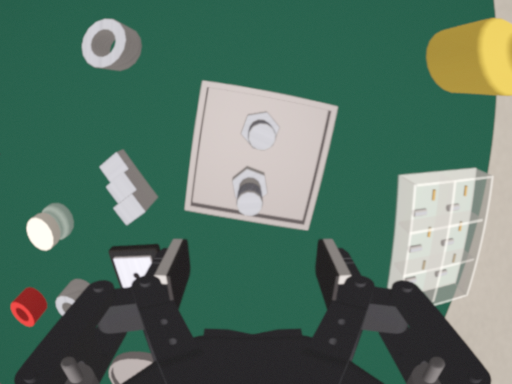

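Both bolts stand in the tray (heads (259,130) and (249,186)). Next is collar A.

>>> arm_command --pt "0.85 -2.52 2.65 0 0 0 0" --pt "0.85 -2.52 2.65 0 0 0 0" --pt "0.85 -2.52 2.65 0 0 0 0" --pt "0.85 -2.52 2.65 0 0 0 0" --pt "0.85 -2.52 2.65 0 0 0 0" --pt "0.85 0 0 -2.5 0 0 0" --pt "0.85 0 0 -1 0 0 0" --pt "0.85 0 0 0 0 0 0" --pt "0.85 0 0 0 0 0 0"

```text
clock: 14.32
eef_pos: [532.9, 116.6, 92.1]
tool_rot: [-0.848, 1.567, -2.42]
force: [0.0, 0.0, -0.3]
width: 72.8
```

Run:
```python
from h import *
s=ctrl.read_state(); im=ctrl.get_image("wrist"); print(s["clock"],s["eef_pos"],s["width"],s["force"])
p=s["eef_pos"]
for z in (40,0):
    c=[proj("wrist",[p[0]+22*np.cos(t),p[1]+22*np.sin(t),z],s) for t in np.linspace(0,6.28,40)]
    cv2.polylines(im,[np.round(c).astype(int)],True,(0,0,255),1)
cv2.imwrite("pics/w10.png",im)
```

```text
14.3167 [532.87611606 116.56692649  92.05314989] 72.77950655465673 [ 0.04172432  0.04960538 -0.29875287]
```

View pics/w10.png

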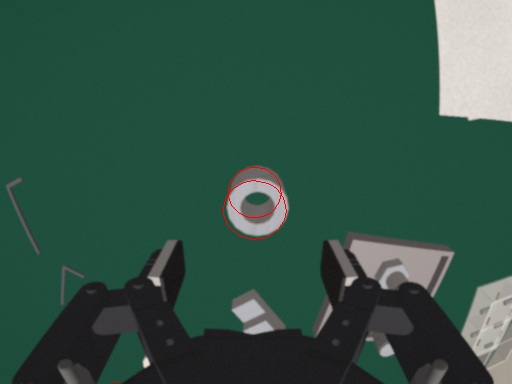

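The collar sits about 1.5 mm to +x and +y of the TCP. I'll correct for that, descend and grip.

>>> arm_command --pt "0.85 0.13 0.15 -3 0 0 0" --pt "0.85 0 0 -3 0 0 0" --pt "0.85 0 0 -1.5 0 0 0" --pt "0.85 0 0 -1 0 0 0" --pt "0.85 0 0 0 0 0 0" --pt "0.85 0 0 0 0 0 0"

```text
clock: 14.87
eef_pos: [535.0, 119.2, 8.5]
tool_rot: [0.089, 1.57, -1.483]
force: [0.1, -0.3, -0.1]
width: 72.7
```

>>> arm_command --pt "0.4 0 0 0 0 0 0" --pt "0.4 0 0 0 0 0 0" --pt "0.4 0 0 0 0 0 0" --pt "0.4 0 0 0 0 0 0" --pt "0.4 0 0 0 0 0 0" --pt "0.4 0 0 0 0 0 0" --pt "0.4 0 0 0 0 0 0" --pt "0.4 0 0 0 0 0 0"

```text
clock: 15.53
eef_pos: [535.5, 119.7, 9.6]
tool_rot: [1.345, 1.568, -0.226]
force: [-0.6, 0.2, 5.3]
width: 42.0
```

>>> arm_command --pt "0.4 0 0 0.5 0 0 0" --pt "0.4 0 0 1.5 0 0 0" --pt "0.4 0 0 0 0 0 0" --pt "0.4 0 0 0 0 0 0"

```text
clock: 15.87
eef_pos: [534.9, 119.5, 28.8]
tool_rot: [1.194, 1.57, -0.377]
force: [0.1, -0.1, -3.5]
width: 42.0
```

Run:
```python
from h import *
s=ctrl.read_state(); im=ctrl.get_image("wrist"); print(s["clock"],s["eef_pos"],s["width"],s["force"])
cv2.imwrite("pics/w11.png",im)
```

```text
15.8667 [534.86493063 119.52144213  28.76372547] 42.017647055106515 [ 0.06809208 -0.14353368 -3.47404323]
```

View pics/w11.png

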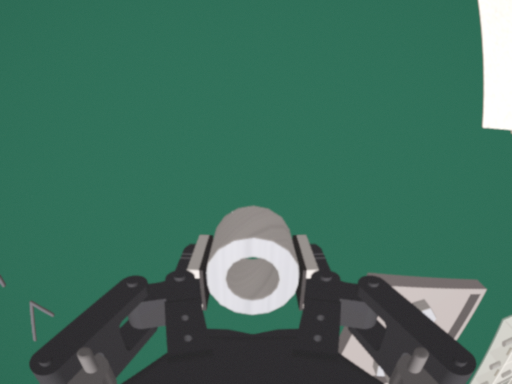

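The collar is held (42 mm reading, −3.5 N). I'll rise well above the pad and carry it over to the dish.

>>> arm_command --pt "0.4 0 0 3.5 0 0 0" --pt "0.4 0 0 4 0 0 0" --pt "0.4 0 0 4 0 0 0" --pt "0.4 0 0 4 0 0 0" --pt "0.4 0 0 1.5 0 0 0" --pt "0.4 -0.2 -4 0 0 0 0" --pt "0.4 -0.2 -4 0 0 0 0" --pt "0.4 -0.2 -4 0 0 0 0" --pt "0.4 -0.2 -4 0 0 0 0" --pt "0.4 -0.2 -4 0 0 0 0" --pt "0.4 -0.2 -4 0 0 0 0" --pt "0.4 -0.2 -4 0 0 0 0" --pt "0.4 -0.2 -4 0 0 0 0" --pt "0.4 -0.2 -4 0 0 0 0" --pt "0.4 -0.2 -4 0 0 0 0" --pt "0.4 -0.2 -4 0 0 0 0" --pt "0.4 -0.2 -4 0 0 0 0" --pt "0.4 0 0 0 0 0 0" --pt "0.4 0 0 0 0 0 0"

```text
clock: 17.5
eef_pos: [507.9, -364.2, 196.1]
tool_rot: [-1.272, 1.567, -2.85]
force: [-0.4, 1.8, -3.5]
width: 41.8
```

Run:
```python
from h import *
import pickle
s=ctrl.read_state(); im=ctrl.get_image("wrist"); print(s["clock"],s["eef_pos"],s["width"],s["force"],s["qpos"])
pickle.dump(s,open("w12.pkl","wb"))
cv2.imwrite("pics/w12.png",im)
for c in("wrist","top","side"):
    if c!="wrist": cv2.imwrite(f"pics/{c}12.png",ctrl.get_image(c))
    print([(np.round(d["centre"]),round(d["conf"],2)) for d in ctrl.spot_in("round_dish",c)])
```

```text
17.5 [ 507.92107371 -364.15470228  196.13408012] 41.801695380947564 [-0.41421791  1.76747462 -3.49638643] [ 0.94241314  0.69857753 -0.62345474  1.61487513  0.47032555  0.98513383
  0.15746037]
[(array([ 505., -331.,    8.]), 0.84)]
[(array([ 512., -332.,    3.]), 0.73)]
[(array([ 506., -332.,    5.]), 0.96), (array([658.,  43.,  32.]), 0.66), (array([ 435., -150.,   28.]), 0.46)]
```

View pics/w12.png

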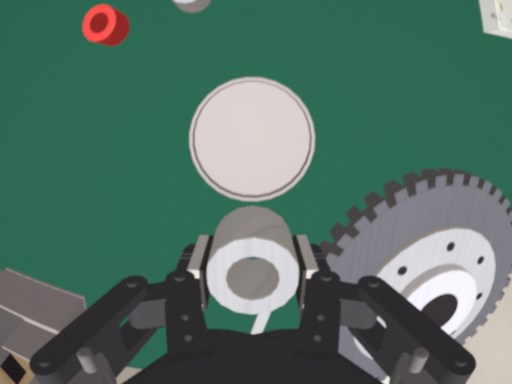

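Run:
```python
from h import *
import pickle
s=pickle.load(open("w12.pkl","rb")); im=cv2.imread("pics/w12.png")
L=hit("wrist",189,139,16,s);Rr=hit("wrist",316,139,16,s);T=hit("wrist",252.5,77,16,s);B=hit("wrist",252.5,200.5,16,s)
print(L,Rr,T,B)
c=np.array([(L[0]+Rr[0])/2,(T[1]+B[1])/2]);print(c,Rr[0]-L[0],T[1]-B[1])
for r,z in ((70,16),(66,16)):
    p=[proj("wrist",[c[0]+r*np.cos(t),c[1]+r*np.sin(t),z],s) for t in np.linspace(0,6.28,60)]
    cv2.polylines(im,[np.round(np.array(p)*8).astype(int)],True,(0,0,255),1,cv2.LINE_AA,3)
print("rotor edge",hit("wrist",325,250,40,s),hit("wrist",345,225,40,s))
cv2.imwrite("pics/w12o.png",im[50:350,100:450])
```

```text
[ 436.28271146 -330.17915468   16.        ] [ 576.53267156 -330.991609     16.        ] [ 506.86115129 -263.97790672   16.        ] [ 506.00634669 -402.4216478    16.        ]
[ 506.40769151 -333.19977726] 140.24996009962518 138.44374108507043
rotor edge [ 590.30811841 -455.93529741   40.        ] [ 611.07921813 -424.34150619   40.        ]
```

View pics/w12o.png

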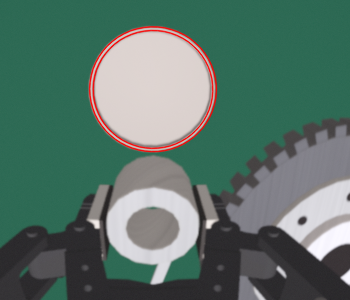

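The dish centre is (506.5,−333.2) and the overlay is exact. I'll lower collar A towards (506.5,−361).

>>> arm_command --pt "0.4 -0.1 0.3 -3 0 0 0" --pt "0.4 0 0 -4 0 0 0" --pt "0.4 0 0 -4 0 0 0" --pt "0.4 0 0 -3 0 0 0" --pt "0.4 0 0 -2 0 0 0" --pt "0.4 0 0 -1 0 0 0" --pt "0.4 0 0 0 0 0 0" --pt "0.4 0 0 0 0 0 0" --pt "0.4 0 0 0 0 0 0"

```text
clock: 18.55
eef_pos: [510.9, -357.8, 29.9]
tool_rot: [0.788, 1.567, -0.783]
force: [0.3, 0.0, -4.0]
width: 42.1
```

Run:
```python
from h import *
for i in range(2):
    s=ctrl.read_state(); im=ctrl.get_image("wrist"); print(s["clock"],s["eef_pos"],s["width"],s["force"])
cv2.imwrite("pics/w13.png",im)
```

```text
18.55 [ 510.92400922 -357.84945738   29.91806598] 42.13564873111037 [ 0.33096014  0.03187448 -3.96819989]
18.6 [ 510.88396237 -358.06936507   30.10709975] 41.72923452146484 [-0.24791859 -0.15604334 -3.48538109]
```

View pics/w13.png

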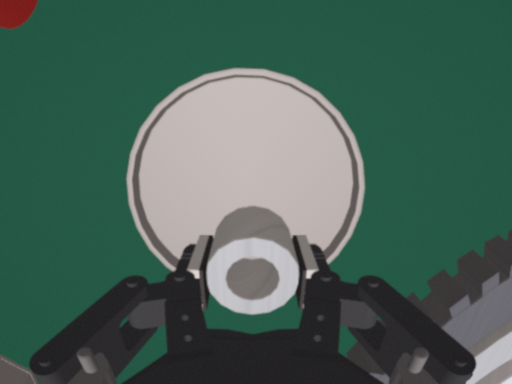

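>>> arm_command --pt "0.4 -0.4 -0.4 0 0 0 0" --pt "0.4 0 0 -0.8 0 0 0" --pt "0.4 0 0 -0.5 0 0 0" --pt "0.4 0 0 0 0 0 0" --pt "0.4 0 0 0 0 0 0"

```text
clock: 19.07
eef_pos: [505.0, -361.8, 14.8]
tool_rot: [-0.618, 1.569, -2.189]
force: [0.7, -2.0, -2.6]
width: 41.9
```

>>> arm_command --pt "0.4 0 0 -0.1 0 0 0" --pt "0.4 0 0 0 0 0 0"

```text
clock: 19.23
eef_pos: [505.1, -361.8, 14.7]
tool_rot: [-0.541, 1.569, -2.112]
force: [-2.7, 0.2, 4.6]
width: 41.3
```

>>> arm_command --pt "0.4 0 0 -0.1 0 0 0" --pt "0.4 0 0 0 0 0 0"

```text
clock: 19.4
eef_pos: [505.0, -361.9, 14.7]
tool_rot: [-0.489, 1.568, -2.06]
force: [-4.2, 0.6, 10.6]
width: 41.6
```

Seated on the dish floor (contact at 14.7 as predicted). Releasing.

>>> arm_command --pt "0.68 0 0 0.1 0 0 0" --pt "0.68 0 0 0 0 0 0" --pt "0.68 0 0 0 0 0 0" --pt "0.68 0 0 0 0 0 0" --pt "0.68 0 0 0 0 0 0" --pt "0.68 0 0 0 0 0 0" --pt "0.68 0 0 1 0 0 0" --pt "0.68 0 0 3 0 0 0" --pt "0.68 0 0 3 0 0 0" --pt "0.68 0 0 3 0 0 0" --pt "0.85 0 0 0 0 0 0" --pt "0.85 0 0 0 0 0 0"

```text
clock: 20.4
eef_pos: [506.6, -362.2, 116.7]
tool_rot: [0.751, 1.566, -0.819]
force: [-0.6, 0.7, -0.2]
width: 72.1
```

Run:
```python
from h import *
s=ctrl.read_state(); im=ctrl.get_image("wrist"); print(s["clock"],s["eef_pos"],s["width"],s["force"])
import pickle; pickle.dump(s,open("w14.pkl","wb"))
cv2.imwrite("pics/w14.png",im)
```

```text
20.4 [ 506.63524673 -362.22257767  116.68136821] 72.14572180404221 [-0.55480642  0.70131058 -0.21755028]
```

View pics/w14.png

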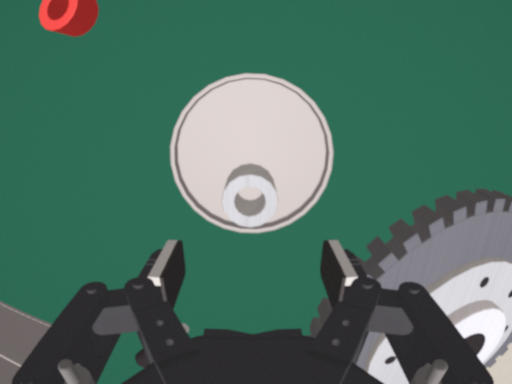

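Collar A stands in the dish (top (250,200)). Next is collar B at (441,−161).

>>> arm_command --pt "0.85 -1.1 3.35 0 0 0 0" --pt "0.85 -1.1 3.35 0 0 0 0" --pt "0.85 -1.1 3.35 0 0 0 0" --pt "0.85 -1.1 3.35 0 0 0 0" --pt "0.85 -1.1 3.35 0 0 0 0" --pt "0.85 -1.1 3.35 0 0 0 0" --pt "0.85 0 0 -2 0 0 0" --pt "0.85 0 0 0 0 0 0" --pt "0.85 0 0 0 0 0 0"

```text
clock: 21.2
eef_pos: [438.2, -160.5, 93.1]
tool_rot: [-1.416, 1.567, -2.986]
force: [0.0, 0.5, 0.6]
width: 72.5
```

Run:
```python
from h import *
s=ctrl.read_state(); im=ctrl.get_image("wrist"); print(s["clock"],s["eef_pos"],s["width"],s["force"])
p=s["eef_pos"]
for z in (40,0):
    c=[proj("wrist",[p[0]+22*np.cos(t),p[1]+22*np.sin(t),z],s) for t in np.linspace(0,6.28,40)]
    cv2.polylines(im,[np.round(c).astype(int)],True,(0,0,255),1)
cv2.imwrite("pics/w15.png",im)
```

```text
21.2 [ 438.19210014 -160.52123095   93.08900454] 72.54054309894335 [0.00143079 0.47421368 0.64669608]
```

View pics/w15.png

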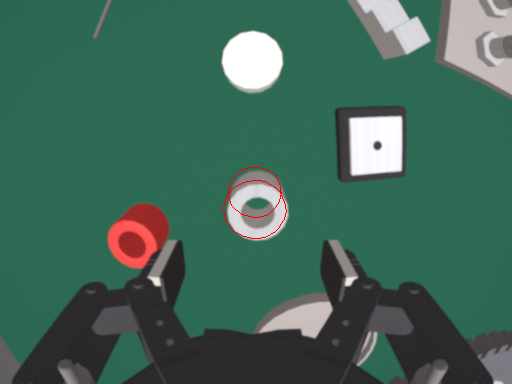

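The grey collar lies almost exactly under the predicted ring, with the red one clear at (138,238) and the pad at (371,145). Descending and gripping.

>>> arm_command --pt "0.85 0.15 0 -3 0 0 0" --pt "0.85 0 0 -3 0 0 0" --pt "0.85 0 0 -1.5 0 0 0" --pt "0.85 0 0 -1 0 0 0" --pt "0.85 0 0 0 0 0 0" --pt "0.85 0 0 0 0 0 0"

```text
clock: 21.75
eef_pos: [441.0, -161.5, 8.9]
tool_rot: [-0.637, 1.569, -2.209]
force: [-0.0, -0.3, -0.8]
width: 72.8
```

>>> arm_command --pt "0.4 0 0 0 0 0 0" --pt "0.4 0 0 0 0 0 0" --pt "0.4 0 0 0 0 0 0" --pt "0.4 0 0 0 0 0 0" --pt "0.4 0 0 0 0 0 0" --pt "0.4 0 0 0 0 0 0" --pt "0.4 0 0 0 0 0 0" --pt "0.4 0 0 0 0 0 0"

```text
clock: 22.42
eef_pos: [441.4, -161.1, 10.3]
tool_rot: [0.575, 1.568, -0.996]
force: [-0.7, 0.7, 6.3]
width: 42.0
```

>>> arm_command --pt "0.4 0 0 0.5 0 0 0" --pt "0.4 0 0 1.5 0 0 0" --pt "0.4 0 0 3 0 0 0" --pt "0.4 0 0 4 0 0 0" --pt "0.4 0 0 1 0 0 0" --pt "0.4 0 0 0 0 0 0"

```text
clock: 22.92
eef_pos: [442.6, -161.3, 112.0]
tool_rot: [1.091, 1.565, -0.48]
force: [-0.3, -0.8, -2.8]
width: 42.1
```

Run:
```python
from h import *
s=ctrl.read_state(); im=ctrl.get_image("wrist"); print(s["clock"],s["eef_pos"],s["width"],s["force"])
cv2.imwrite("pics/w16.png",im)
```

```text
22.9167 [ 442.64091773 -161.32871087  111.99613187] 42.09037984392865 [-0.33771914 -0.81548394 -2.76214896]
```

View pics/w16.png

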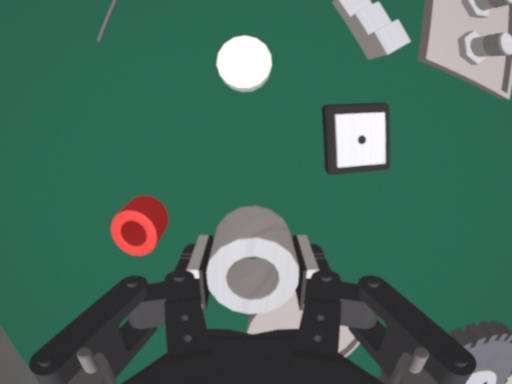

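>>> arm_command --pt "0.4 1.6 -3.6 0 0 0 0" --pt "0.4 1.6 -3.6 0 0 0 0" --pt "0.4 1.6 -3.6 0 0 0 0" --pt "0.4 1.6 -3.6 0 0 0 0" --pt "0.4 0 0 -2 0 0 0" --pt "0.4 0 0 -3 0 0 0" --pt "0.4 0 0 -1 0 0 0" --pt "0.4 0 0 0 0 0 0" --pt "0.4 0 0 0 0 0 0" --pt "0.4 0 0 0 0 0 0"

```text
clock: 23.8
eef_pos: [505.4, -303.9, 49.7]
tool_rot: [0.187, 1.57, -1.382]
force: [0.5, 0.3, -2.7]
width: 41.9
```

Run:
```python
from h import *
import pickle
s=pickle.load(open("w14.pkl","rb")); print("colA in dish",hit("wrist",250,200,45,s))
for i in range(2):
    s=ctrl.read_state(); im=ctrl.get_image("wrist"); print(s["clock"],s["eef_pos"],s["width"],s["force"])
cv2.imwrite("pics/w17.png",im)
```

```text
colA in dish [ 503.80685134 -361.3849094    45.        ]
23.8 [ 505.43485454 -303.87719342   49.65609539] 41.889215837585574 [ 0.45842849  0.30755492 -2.68535973]
23.85 [ 505.74412164 -304.22045656   50.1727343 ] 42.227024029839626 [-0.12590941 -0.02237784 -1.85566174]
```

View pics/w17.png

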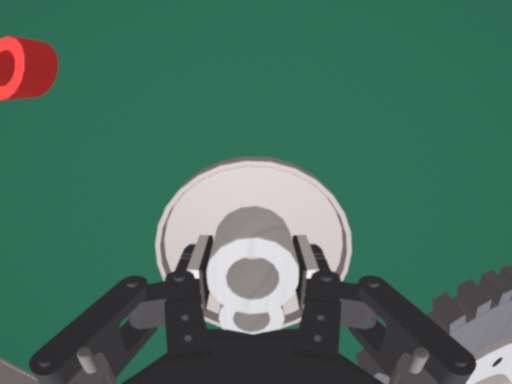

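>>> arm_command --pt "0.4 0 0 -1.5 0 0 0" --pt "0.4 0 0 -1 0 0 0" --pt "0.4 0 0 -0.6 0 0 0" --pt "0.4 0 0 0 0 0 0" --pt "0.4 0 0 0 0 0 0" --pt "0.4 0 0 0 0 0 0"

```text
clock: 24.4
eef_pos: [505.2, -304.6, 18.6]
tool_rot: [0.183, 1.57, -1.387]
force: [-0.2, 0.1, -2.9]
width: 42.0
```

>>> arm_command --pt "0.4 0 0 -0.1 0 0 0" --pt "0.4 0 0 0 0 0 0"

```text
clock: 24.57
eef_pos: [505.1, -304.6, 17.4]
tool_rot: [0.056, 1.569, -1.515]
force: [-0.3, -0.4, -2.9]
width: 42.0
```

>>> arm_command --pt "0.4 0 0 -0.1 0 0 0" --pt "0.4 0 0 0 0 0 0"

```text
clock: 24.73
eef_pos: [504.8, -304.6, 16.1]
tool_rot: [-0.369, 1.57, -1.94]
force: [0.7, -0.5, -2.4]
width: 41.7
```

>>> arm_command --pt "0.4 0 0 -0.1 0 0 0" --pt "0.4 0 0 0 0 0 0"

```text
clock: 24.9
eef_pos: [504.9, -304.6, 15.4]
tool_rot: [-0.287, 1.569, -1.858]
force: [-0.9, -0.3, 1.9]
width: 42.0
```

>>> arm_command --pt "0.4 0 0 -0.1 0 0 0" --pt "0.4 0 0 0 0 0 0"

```text
clock: 25.07
eef_pos: [504.9, -304.6, 15.3]
tool_rot: [-0.224, 1.569, -1.795]
force: [-3.4, 0.8, 10.1]
width: 42.0
```

Contact. Releasing.

>>> arm_command --pt "0.68 0 0 0.1 0 0 0" --pt "0.68 0 0 0 0 0 0" --pt "0.68 0 0 0 0 0 0" --pt "0.68 0 0 0 0 0 0" --pt "0.68 0 0 0 0 0 0" --pt "0.68 0 0 0 0 0 0" --pt "0.68 0 0 1 0 0 0" --pt "0.68 0 0 3 0 0 0" --pt "0.68 0 0 3 0 0 0" --pt "0.68 0 0 4 0 0 0" --pt "0.68 0 0 4 0 0 0" --pt "0.68 0 0 0 0 0 0" --pt "0.68 0 0 0 0 0 0"

```text
clock: 26.15
eef_pos: [506.4, -305.2, 168.4]
tool_rot: [0.852, 1.565, -0.719]
force: [-0.3, -0.3, -0.5]
width: 58.4
```

Run:
```python
from h import *
s=ctrl.read_state(); im=ctrl.get_image("wrist"); print(s["clock"],s["eef_pos"],s["width"],s["force"])
import pickle; pickle.dump(s,open("w18.pkl","wb"))
cv2.imwrite("pics/w18.png",im)
```

```text
26.15 [ 506.4061287  -305.17957711  168.42329922] 58.36015548800106 [-0.30962947 -0.2764718  -0.54037768]
```

View pics/w18.png

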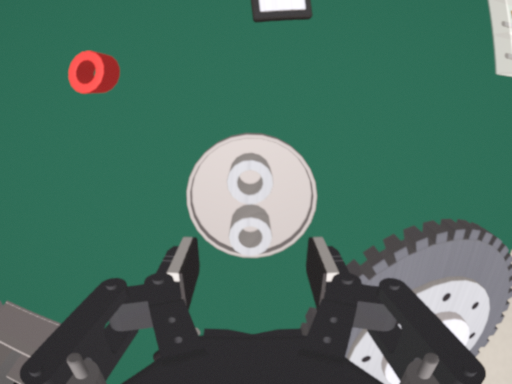

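Both collars stand side by side (tops (250,182) and (250,237)). Last is the step block, with the jaws turned about 33°.

>>> arm_command --pt "0.6 0.46 3.58 0 0 0 4.1" --pt "0.6 0.46 3.58 0 0 0 4.1" --pt "0.6 0.46 3.58 0 0 0 4.1" --pt "0.6 0.46 3.58 0 0 0 4.1" --pt "0.6 0.46 3.58 0 0 0 4.1" --pt "0.6 0.46 3.58 0 0 0 4.1" --pt "0.6 0.46 3.58 0 0 0 4.1" --pt "0.6 0.46 3.58 0 0 0 4.1" --pt "0.6 0 0 -3 0 0 0" --pt "0.6 0 0 0 0 0 0" --pt "0.6 0 0 0 0 0 0"

```text
clock: 27.12
eef_pos: [539.4, -18.3, 133.0]
tool_rot: [-1.851, 1.565, -2.848]
force: [0.6, 0.2, -0.6]
width: 51.1
```

Run:
```python
from h import *
s=ctrl.read_state(); im=ctrl.get_image("wrist"); print(s["clock"],s["eef_pos"],s["width"],s["force"],np.degrees(np.arctan2(toolT(s)[1,1],toolT(s)[0,1])))
import pickle; pickle.dump(s,open("w19.pkl","wb"))
cv2.imwrite("pics/w19r.png",im)
cv2.imwrite("pics/w19.png",cv2.resize(im[100:330,130:380],None,fx=2.5,fy=2.5,interpolation=cv2.INTER_CUBIC))
```

```text
27.1167 [539.3860411  -18.32195543 133.02654084] 51.12147099857133 [ 0.63279353  0.17500406 -0.56382711] 32.87500062727452
```

View pics/w19.png

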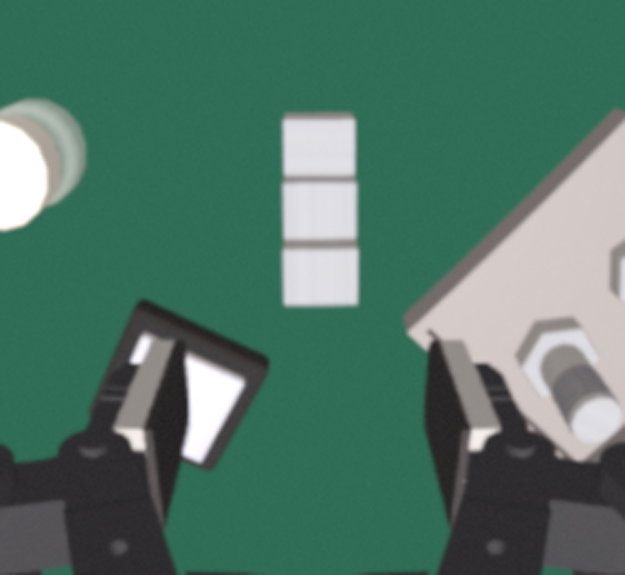

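The block is aligned with the image. Its low step spans (282–355,116) and its high end (283–358,305) in the crop, with the pad at (180,380).

```bash
cat > fit.py <<'E'
from h import *
import pickle
from scipy.optimize import least_squares
s=pickle.load(open("w19.pkl","rb"))
k=2.5
obs=[((-30,12.5,16),(355.5,117)),((-30,-12.5,16),(282,117)),((-10,12.5,16),(356,178)),((-10,-12.5,16),(282.5,178)),
((-10,12.5,28),(357,183)),((-10,-12.5,28),(282,183)),((10,12.5,28),(357,241)),((10,-12.5,28),(282.5,241)),
((10,12.5,40),(358.5,249)),((10,-12.5,40),(282,249)),((30,12.5,40),(358.5,305)),((30,-12.5,40),(283,305))]
o=np.array([((u+.5)/k-.5+130,(v+.5)/k-.5+100) for _,(u,v) in obs])
def f(x,full=False):
    M=R.from_euler("z",x[2]).as_matrix()
    p=np.array([proj("wrist",M@np.array(m,float)+[x[0],x[1],0],s) for m,_ in obs])
    return (p-o).ravel()
r=least_squares(f,[538,-11,np.radians(-57)])
print(r.x[:2],np.degrees(r.x[2]),np.abs(r.fun).max(),np.sqrt(np.mean(r.fun**2)))
T=r.x[:2]+10*np.array([np.cos(r.x[2]),np.sin(r.x[2])]); print("grip",T,"delta",T-s["eef_pos"][:2])
E
python3 fit.py
```

```text
[538.49459128 -13.17114667] -56.60445414564505 1.403333339168455 0.7143306676950081
grip [543.99874966 -21.52005322] delta [ 4.61270856 -3.19809779]
```

>>> arm_command --pt "0.6 0.46 -0.32 -2 0 0 0.5" --pt "0.6 0 0 -3.5 0 0 0" --pt "0.6 0 0 -3.5 0 0 0" --pt "0.6 0 0 -2 0 0 0" --pt "0.6 0 0 -0.7 0 0 0" --pt "0.6 0 0 0 0 0 0" --pt "0.6 0 0 0 0 0 0" --pt "0.6 0 0 0 0 0 0"

```text
clock: 27.83
eef_pos: [547.5, -21.5, 19.8]
tool_rot: [0.672, 1.568, -0.319]
force: [-0.4, -0.2, 0.6]
width: 51.2
```

Run:
```python
from h import *
s=ctrl.read_state(); im=ctrl.get_image("wrist"); print(s["clock"],s["eef_pos"],s["width"],s["force"])
cv2.imwrite("pics/w20.png",im)
```

```text
27.8333 [547.54831525 -21.5137795   19.75789935] 51.24353947776109 [-0.39105539 -0.21612125  0.64418449]
```

View pics/w20.png

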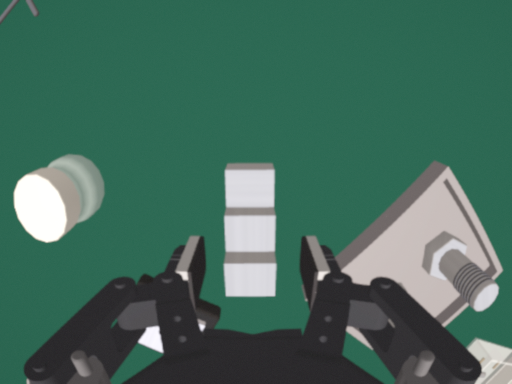

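>>> arm_command --pt "0.6 -0.35 0 -0.4 0 0 0" --pt "0.6 0 0 -0.5 0 0 0" --pt "0.6 0 0 0 0 0 0" --pt "0.6 0 0 0 0 0 0"

```text
clock: 28.22
eef_pos: [542.5, -21.4, 9.0]
tool_rot: [-0.786, 1.569, -1.776]
force: [-0.0, 0.2, -0.5]
width: 51.2
```

>>> arm_command --pt "0.2 0 0 0 0 0 0" --pt "0.2 0 0 0 0 0 0" --pt "0.2 0 0 0 0 0 0" --pt "0.2 0 0 0 0 0 0" --pt "0.2 0 0 0 0 0 0" --pt "0.2 0 0 0 0 0 0" --pt "0.2 0 0 0 0 0 0" --pt "0.2 0 0 0 0 0 0"

```text
clock: 28.88
eef_pos: [543.4, -20.9, 9.5]
tool_rot: [0.621, 1.569, -0.369]
force: [0.3, 1.2, 5.1]
width: 23.9
```

>>> arm_command --pt "0.2 0 0 0.5 0 0 0" --pt "0.2 0 0 1.5 0 0 0" --pt "0.2 0 0 0 0 0 0" --pt "0.2 0 0 0 0 0 0"

```text
clock: 29.22
eef_pos: [542.4, -21.8, 29.0]
tool_rot: [-0.656, 1.569, -1.646]
force: [0.7, 0.1, -3.1]
width: 23.9
```

Run:
```python
from h import *
s=ctrl.read_state(); im=ctrl.get_image("wrist"); print(s["clock"],s["eef_pos"],s["width"],s["force"],s["torque"])
cv2.imwrite("pics/w21.png",im)
im=ctrl.get_image("side"); cv2.imwrite("pics/s21.png",cv2.resize(im[130:250,200:360],None,fx=4,fy=4))
```

```text
29.2167 [542.43085828 -21.77914811  29.01694023] 23.925868484909817 [ 0.70654451  0.08645818 -3.09307265] [-0.06592357  0.02056687 -0.07329997]
```

View pics/w21.png

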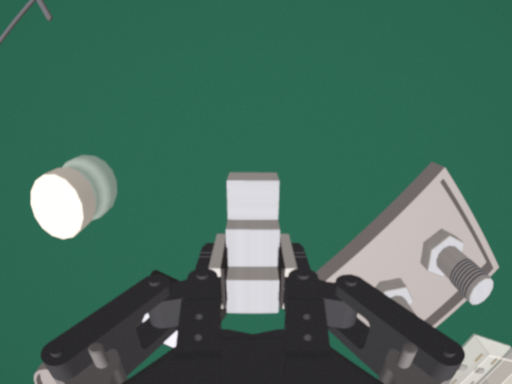

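View pics/s21.png

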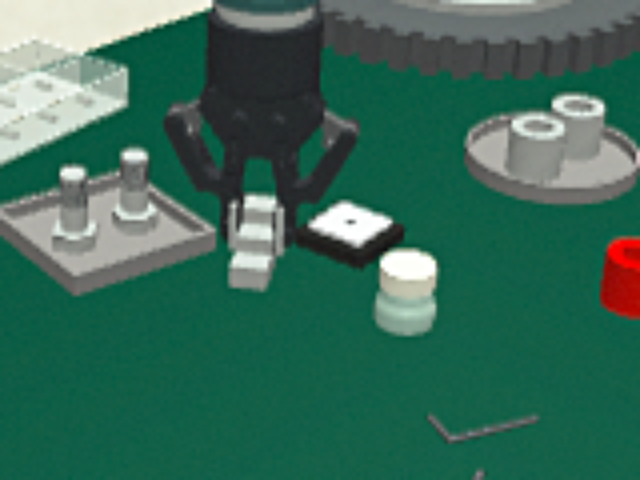

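The block is held level (23.9 mm reading). Taking it to the narrow grey tray, then looking before lowering.

>>> arm_command --pt "0.2 0 0 3 0 0 0" --pt "0.2 0 0 4 0 0 0" --pt "0.2 0 0 4 0 0 0" --pt "0.2 0 0 3 0 0 0" --pt "0.2 -0.25 3.53 0 0 0 4.76" --pt "0.2 -0.25 3.53 0 0 0 4.76" --pt "0.2 -0.25 3.53 0 0 0 4.76" --pt "0.2 -0.25 3.53 0 0 0 4.76" --pt "0.2 -0.25 3.53 0 0 0 4.76" --pt "0.2 -0.25 3.53 0 0 0 4.76" --pt "0.2 -0.25 3.53 0 0 0 4.76" --pt "0.2 -0.25 3.53 0 0 0 4.76" --pt "0.2 -0.25 3.53 0 0 0 4.76" --pt "0.2 -0.25 3.53 0 0 0 4.76" --pt "0.2 0 0 0 0 0 0" --pt "0.2 0 0 0 0 0 0"

```text
clock: 30.65
eef_pos: [515.8, 334.3, 168.0]
tool_rot: [-3.057, 1.57, 3.072]
force: [0.3, -0.6, -3.1]
width: 24.0
```

Run:
```python
from h import *
s=ctrl.read_state(); im=ctrl.get_image("wrist"); print(s["clock"],s["eef_pos"],s["width"],s["force"],np.degrees(np.arctan2(toolT(s)[1,1],toolT(s)[0,1])))
import pickle; pickle.dump(s,open("w22.pkl","wb"))
cv2.imwrite("pics/w22.png",cv2.resize(im,None,fx=1.56,fy=1.56,interpolation=cv2.INTER_CUBIC))
print([(np.round(d["centre"]),round(d["conf"],2)) for d in ctrl.spot_in("narrow_tray","wrist")])
```

```text
30.65 [515.77770152 334.31137701 168.03415659] 24.022072525753366 [ 0.27532914 -0.58998929 -3.10840833] 81.15989311383156
[(array([487., 332.,   6.]), 0.91), (array([377., 435.,   5.]), 0.77)]
```

View pics/w22.png

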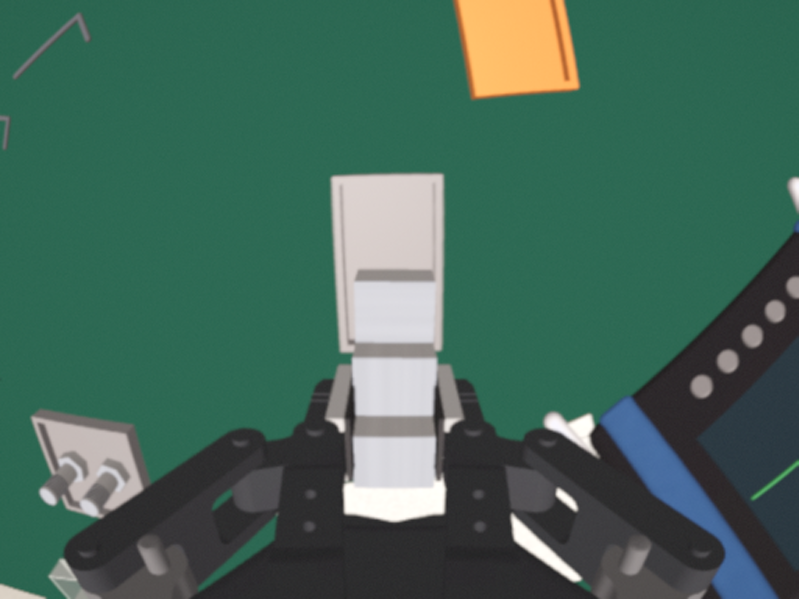

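```bash
cat > fit2.py <<'E'
from h import *
import pickle
s=pickle.load(open("w22.pkl","rb"));k=1.56
pts=[(331,177),(443,174),(442,350),(340,352)]
H=[hit("wrist",(u+.5)/k-.5,(v+.5)/k-.5,16,s)[:2] for u,v in pts]
for h in H: print(np.round(h,1))
print("sides",[round(np.linalg.norm(H[i]-H[i-1]),1) for i in range(4)])
c=np.mean(H,0); a=H[3]-H[0]+H[2]-H[1]; ang=np.arctan2(a[1],a[0]); print(c,np.degrees(ang))
im=cv2.imread("pics/w22.png")
M=R.from_euler("z",ang).as_matrix()[:2,:2]
for w,l,z in ((60,35,16),(55,30,16),(60,35,0)):
    p=[proj("wrist",np.r_[c+M@np.array(v),z],s)*k for v in ((w,l),(-w,l),(-w,-l),(w,-l))]
    cv2.polylines(im,[np.round(p).astype(int)],True,(0,0,255),1)
cv2.imwrite("pics/w22o.png",im[120:420,250:550])
for f in ("top0","side0"):
    im=cv2.imread(f"pics/{f}.png");cam=f[:-1]
    for w,l,z in ((60,35,16),):
        p=[proj(cam,np.r_[c+M@np.array(v),z]) for v in ((w,l),(-w,l),(-w,-l),(w,-l))]
    im=cv2.resize(im,None,fx=3,fy=3); cv2.polylines(im,[np.round(np.array(p)*3).astype(int)],True,(0,0,255),1)
    m=(np.mean(p,0)*3).astype(int); cv2.imwrite(f"pics/{cam}o.png",im[m[1]-140:m[1]+140,m[0]-140:m[0]+140])
E
python3 fit2.py; python3 -c "
import cv2,numpy as np
a=[cv2.resize(cv2.imread('pics/%s.png'%n),(260,260)) for n in('w22o','topo','sideo')]
cv2.imwrite('pics/cmp.png',np.hstack(a))"
```

```text
[444.6 303.4]
[453.8 373.5]
[572.8 357.6]
[563.4 287.1]
sides [np.float64(119.9), np.float64(70.7), np.float64(120.0), np.float64(71.2)]
[508.63025187 330.40196508] -7.708703734803085
```

View pics/cmp.png

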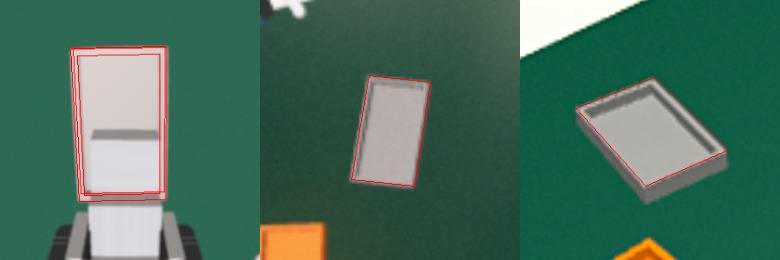

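The tray is at (508.6,330.4), at −7.7°. The overlays agree in all three cameras. Aligning and lowering.

>>> arm_command --pt "0.2 0.2 -0.5 -2 0 0 1.2" --pt "0.2 0 0 -4 0 0 0" --pt "0.2 0 0 -3.5 0 0 0" --pt "0.2 0 0 -2 0 0 0" --pt "0.2 0 0 -1 0 0 0" --pt "0.2 0 0 0 0 0 0" --pt "0.2 0 0 0 0 0 0" --pt "0.2 0 0 0 0 0 0"

```text
clock: 31.42
eef_pos: [520.8, 327.2, 45.8]
tool_rot: [0.5, 1.568, 0.362]
force: [0.3, -0.2, -2.8]
width: 24.1
```

Run:
```python
from h import *
for i in range(2):
    s=ctrl.read_state(); im=ctrl.get_image("wrist"); print(s["clock"],s["eef_pos"],s["width"],s["force"],np.degrees(np.arctan2(toolT(s)[1,1],toolT(s)[0,1])))
cv2.imwrite("pics/w23.png",im)
```

```text
31.4167 [520.77209366 327.24341533  45.78014201] 24.12159615888039 [ 0.31483604 -0.1627994  -2.77244386] 82.05522410271334
31.4667 [520.76747242 327.44383933  45.9749801 ] 23.625125011395294 [ 0.64794928  0.32698739 -2.97667839] 82.06924262558383
```

View pics/w23.png

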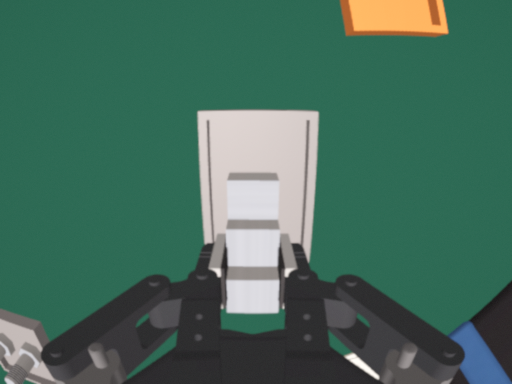

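>>> arm_command --pt "0.2 -0.3 0.2 0 0 0 0" --pt "0.2 0 0 -1.2 0 0 0" --pt "0.2 0 0 -1 0 0 0" --pt "0.2 0 0 -0.5 0 0 0" --pt "0.2 0 0 0 0 0 0" --pt "0.2 0 0 0 0 0 0"

```text
clock: 32.02
eef_pos: [516.3, 328.5, 16.3]
tool_rot: [-1.593, 1.569, -1.73]
force: [0.4, -0.2, -3.5]
width: 24.1
```

>>> arm_command --pt "0.2 0 0 -0.1 0 0 0" --pt "0.2 0 0 0 0 0 0"

```text
clock: 32.18
eef_pos: [516.7, 328.7, 16.1]
tool_rot: [-0.476, 1.57, -0.614]
force: [-0.3, 0.1, -2.9]
width: 24.0
```

>>> arm_command --pt "0.2 0 0 -0.1 0 0 0" --pt "0.2 0 0 0 0 0 0"

```text
clock: 32.35
eef_pos: [516.7, 328.6, 15.1]
tool_rot: [-0.454, 1.57, -0.592]
force: [-0.1, -0.1, -2.1]
width: 24.1
```

>>> arm_command --pt "0.2 0 0 -0.1 0 0 0" --pt "0.2 0 0 0 0 0 0"

```text
clock: 32.52
eef_pos: [516.8, 328.8, 14.6]
tool_rot: [-0.257, 1.569, -0.395]
force: [-0.7, -1.5, 1.1]
width: 24.0
```

>>> arm_command --pt "0.2 0 0 -0.1 0 0 0" --pt "0.2 0 0 0 0 0 0"

```text
clock: 32.68
eef_pos: [516.9, 328.7, 14.5]
tool_rot: [-0.332, 1.569, -0.47]
force: [-1.9, -2.3, 8.8]
width: 23.7
```

Seated (contact at 14.5, 14.3 expected). I'll open only slightly first because the tray walls are close, then rise.

>>> arm_command --pt "0.34 0 0 0.1 0 0 0" --pt "0.34 0 0 0 0 0 0" --pt "0.34 0 0 0 0 0 0" --pt "0.34 0 0 0 0 0 0"

```text
clock: 33.02
eef_pos: [516.8, 328.8, 14.1]
tool_rot: [-0.25, 1.57, -0.387]
force: [0.8, 0.7, -0.2]
width: 29.1
```

>>> arm_command --pt "0.36 0 0 0.3 0 0 0" --pt "0.4 0 0 0.7 0 0 0" --pt "0.5 0 0 1 0 0 0" --pt "0.6 0 0 3 0 0 0" --pt "0.6 0 0 4 0 0 0" --pt "0.6 0 0 4 0 0 0" --pt "0.6 0 0 2 0 0 0" --pt "0.6 0 0 0 0 0 0" --pt "0.6 0 0 0 0 0 0" --pt "0.6 0 0 0 0 0 0"

```text
clock: 33.85
eef_pos: [516.5, 328.0, 163.8]
tool_rot: [-1.072, 1.569, -1.21]
force: [0.9, -0.8, -1.0]
width: 50.9
```

Run:
```python
from h import *
s=ctrl.read_state(); im=ctrl.get_image("wrist"); print(s["clock"],s["eef_pos"],s["width"],s["force"])
cv2.imwrite("pics/w24.png",im)
im=ctrl.get_image("top"); cv2.imwrite("pics/top24.png",cv2.resize(im[115:260,110:410],None,fx=2.6,fy=2.6,interpolation=cv2.INTER_CUBIC))
im=ctrl.get_image("side"); cv2.imwrite("pics/side24.png",cv2.resize(im[120:320,100:400],None,fx=2.6,fy=2.6,interpolation=cv2.INTER_CUBIC))
```

```text
33.85 [516.49690673 327.95293824 163.81652745] 50.85858021539365 [ 0.86679603 -0.75877192 -0.99640869]
```

View pics/w24.png

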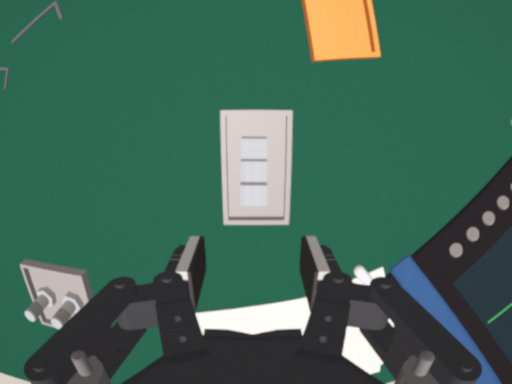

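View pics/top24.png

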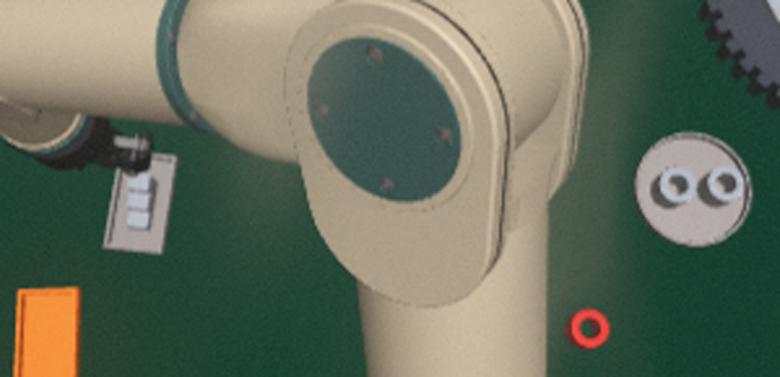

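View pics/side24.png

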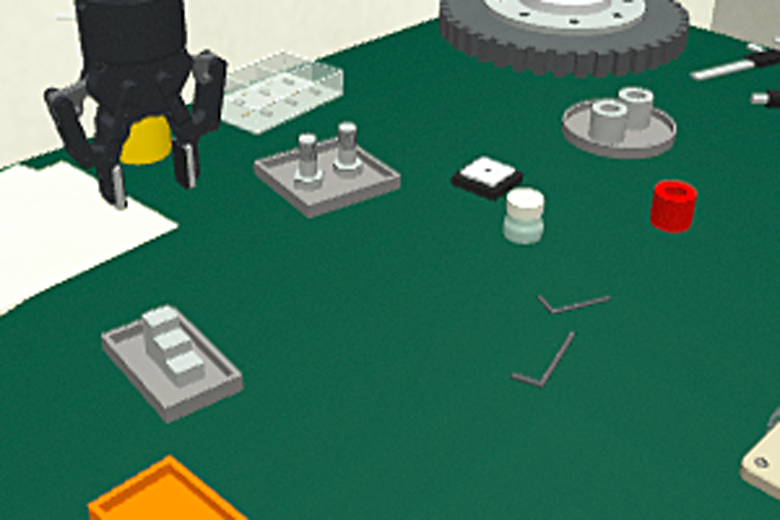

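The side view shows both bolts upright at (308,160) and (347,150), both collars at (610,120) and (635,108), and the block in its tray at (172,345). The pad at (487,175) and jar at (523,215) map to raw pixels (287,187) and (301,203), the same as at the start. The gripper is clear, so I'm handing in.

Run:
```python
from h import *
print(ctrl.finish_job()); print(ctrl.read_state()["clock"])
```

```text
the job is handed in; nothing more can be done
None
the job is handed in; nothing more can be done
```

The job is done and handed in at about 34 s of the 106 s allowed. I placed the parts in the order asked:
- **Bolts:** both stand on their heads in the square tray.
- **Collars:** both grey collars stand side by side on their ends in the round dish.
- **Step block:** it lies on its base in the narrow grey tray.

I lowered each part in 1 mm steps until the wrist force showed it on the tray floor (3.5–11 N), then released it.

- **Last look:** the final wrist and side pictures show the bolts and collars upright and the block inside its tray, with the gripper clear of everything. The arm blocked the top camera's view of the bolts, pad and jar, so those rest on the other pictures.
- **Pad and jar:** in the side view both are within about a pixel of where they started. I didn't touch the red collar or the orange tray.
- **What disagreed:** the measured tool position sometimes ended 3–5 mm from where I had sent it, sideways and in height. I corrected from the measured pose and checked with the force, and every contact came within 1 mm of the expected height. The finger-opening reading ran 1–2 mm under the real part sizes.

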